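# Slide the sealer's shuttle home past its spring catch

## Robot

A 6-joint arm with a two-finger parallel gripper is mounted at the origin on the work surface. World frame = base frame: x ahead of the robot, y to its left, z up, the work surface at z = 0. Lengths are in mm, angles in degrees, forces in N, time in s.
With the tool pointing down it reaches from about 250 to 725 mm from the base axis. Payload 9.7 kg.
Tool frame: the origin (TCP) lies midway between the tips of the shut fingers; the grasp point (between the pads) lies 19 mm behind it; z points along the fingers, y is the line along which they close (so a half turn about z gives the same grasp; the last joint's range is limited). The gripper opens to 85 mm and grips with 20 to 120 N. Pads are 22 mm wide; open, the fingers measure 114 mm over their backs; the gripper's body (76 mm by 85 mm) begins 54 mm behind the grasp point. The pads swing forward as they close: fully open they stand 13 mm farther back than shut.
Start: joints at [-64.458, 4.979, 10.078, 95.1, 0, 90], TCP at [237.146, -496.245, 231.284] pointing down, gripper open.
Joint ranges: [-179.16, 179.16], [-48.56, 103.87], [-65.8, 70.77], [-126.05, 130.52], [-82.76, 87.17], [-180, 180]. Speed limits (degrees/s): [127.2, 127.2, 147.25, 180, 180, 180].

## Interface

Orientations are given as [roll, pitch, yaw] about the fixed x, y, z axes, in that order (R = Rz(yaw) Ry(pitch) Rx(roll)).
In Python, from station import telemetry, cams, arm, models gives the robot as it stands.
- The arm moves only by the tool step_arm, never from a script. Its argument "steps" is text: rows parted by semicolons, each of 4 numbers parted by spaces: the shift along the world's x, y, z in units of 0.025 m (1.0 is 0.025 m), then the turn about the world's z in units of 0.15 rad (1.0 is 0.15 rad). In form: dx dy dz turn; .... A call has exactly 10 rows; each row shifts and turns the commanded pose from where the row before left it; what a row does not reach is not made up. A row lasts 1/10 s, in which the tool goes at most 50 mm and 8.59 degrees, less where a joint would pass 70% of its speed; a pose out of reach is approached as far as the arm can. A call with a number of a shift or a turn outside -1 to 1 is refused whole. A call with a gripper value outside its range is refused whole. "jaw" is the closure, from -1 (fully open) to 1 (shut), so that 0 is half open, set as the call begins (left out, the last holds). The fingers move at their own pace and stop on an object; the grip force is fixed at half the most. Time passes only in rows, so rows that do not move let the fingers close, or fill a call up. It gives the time, the measured TCP pose, the force, the opening and the grip force at its end, in the units of the state.
- telemetry.sense(): the state, without advancing time (a new reading comes with each control period).
- cams.read_camera(name): name is "side" or "top"; returns a dict with "img" (400x640x3 uint8, red, green, blue), "vfov" (degrees; the focal length in pixels is half the picture's height over the tangent of half this angle, whatever the lens; pixels are square), "cx", "cy" (the principal point, pixels), "camera_from_world" (4x4, takes a point from world to camera coordinates). Camera axes: x right, y up, looking along -z (the intrinsics and any distortion apply to the point x, -y, -z); pixel columns grow to the right and rows downward; lengths in mm; the calibration is good to about 2 mm. A picture is of the moment at which its call begins. There is no depth.
- arm.finish_job(): hands the job in; it is judged then, once.
Trained networks look in a picture, given as the dict that the camera call returned (one of the last four; its "shot" number tells which), for a name from the list of things; names that differ only in an ending like _2 or _b are one class to them, and where a whole thing is asked for, a point or a joint stands for the part that bears it (a point fixed in the world has none). Each returns a list of dicts, best first, with "score" (0 to 1); they miss things now and then, are a little off and sometimes report something else, mostly with a low value. They report only what shows in the picture. A call takes as long as a camera call. They do not tell look-alikes from the thing itself.
- models.recognise(picture, name): "position" ([column, row] in pixels, amid what is visible of it).
The state is a dict: "t": time; "joints": joint angles; "joint_velocities": joint speeds; "joint_efforts": joint torques, N m; "tool_pos": TCP position; "ee_rot": TCP orientation; "force": force on the tool from outside, world axes, zero at the start; "torque": the same for the moment, N m; "gripper_width": finger opening in mm; "grasp_force": force on a finger pad.
Only numpy, scipy, OpenCV 4.12 (cv2) and the standard library are available. Lean on these libraries where they do the work, as an engineer would, in place of code of your own. Each camera call takes 0.05 s, during which the arm holds its last target. There are 200 camera calls.

## Task

Load the tray sealer: press down the long spring catch bar at its front and keep it held down while you push the shuttle by its upright tab, tub aboard, past the catch and fully home towards the opened sealing head. Then take the finger away so that the catch springs up behind the tab. Use the fingertips only: grasp and lift nothing, leave the tub sitting in the shuttle, and leave the bottle, jar and tape roll where they are.

Things in the scene. Friction and masses are not known exactly. Their poses are not given: they have to be found in the camera images.
- sealer: Fixed white tray sealer, bed 150 (x) by 400 (y) by 22 mm tall. Origin on the table under the bed; its +y is the way the shuttle slides home, its -x points out of its front, where the catch bar runs (centre line x = -108 mm). The opened sealing head, 170 mm tall, stands at its +y end from y = +200 mm. 'Sealer x, y' elsewhere means this frame.
- shuttle (a joint): Shuttle travel along sealer +y, m: 0 out, 0.16 home (hard stop). Rimmed aluminium plate 136 x 150 mm captive on rails, about 2 N friction, stays where left. With the catch up it is blocked at 0.076 (front lug meets nose); let up half-way, the nose would catch between the two lugs, at 0.104 to 0.126. Past 0.154 both lugs are clear of the nose.
- push_tab (a point): Centre of the face to push (it looks to sealer -y) of the shuttle's upright steel tab. The tab is 14 mm thick, sealer x = -130 to -68 mm, 46 to 68 mm above the table, and overhangs the catch bar; its inner part is the rear lug. The point: sealer x = -108 mm, y = -107 mm + shuttle travel, 57 mm above the table.
- front_lug (a point): Centre of the leading (+y) face, 55 mm above the table, of the small steel lug (24 mm in x, 14 mm in y, 18 mm tall, underside 46 mm above the table) on the shuttle's front edge; its centre is 50 mm ahead of the tab's. This lug meets the catch nose first. Moves with the shuttle.
- catch (a joint): How far the spring catch is pressed down, m: 0 up, 0.016 bottomed. About 4 N to start, 8 N at the bottom; it springs up by itself. The lugs pass over the nose only while it is pressed more than 0.010; 0.012 to 0.015 is good.
- tread_mid (a point): Centre of the top of the catch bar: flat dark steel, 44 mm wide (sealer x = -130 to -86 mm), 225 mm long (sealer y = -160 to +65 mm), top 40 mm above the table when up. It goes straight down wherever it is pressed, and a fingertip can slide along it while pressing. It passes under the tab, so a finger behind the tab stands on it all the way home.
- nose_top (a point): Centre of the top of the catch's nose: a 14 x 14 mm steel block rising 16 mm above the bar at its inner edge, one piece with the bar; sealer x = -79, y = +40 mm, top 56 mm above the table when up. With the shuttle home and the catch up it stands 6 mm behind the tab.
- tub: White deli tub with a grey lid, 94 mm wide at the lid, 44 mm tall, about 0.25 kg, standing loose in the shuttle's well (floor 38 mm above the table, so the lid's top is at 82 mm). Origin at the centre of its underside, z up.
- sanitizer: Bystander: bottle, 64 mm wide, 170 mm tall, near the sealer's -y end. Origin at the centre of its underside.
- tape_roll: Bystander: roll of tape lying flat, 90 mm wide, 24 mm tall. Origin at the centre of its underside.
- spice_jar: Bystander: jar, 54 mm wide, 75 mm tall. Origin at the centre of its underside.
Not all that is in view belongs to the job. Of the things that look like the tub, the largest one is meant.

How it is judged:
By the outcome, as a careful person would: the job done as asked, in the order asked, and still so for the second after the job is handed in, with the robot touching nothing.
It also fails if it takes over 38 s, if anything falls off the work surface, if the arm or the gripper's body presses on something with over 40 N, if the wrist force passes 120 N, or if a joint passes its speed limit or range.

## Working session

There is one attempt and no reset: what is moved stays moved. The work goes in short steps, Python scripts to look and compute and a tool call to move; the robot and the scene stay as the last step left them, time stands still between calls to the robot, and variables do not carry over. Pictures are saved under pics/ and viewed, at most 10 in all, crops included, and the job is handed in when it is done.

Besides the shell and the picture viewer there is one more tool, called after ">>>" as name(argument=value, ...) on one line, values as JSON. step_arm: Moves the arm, as the interface text tells. Shifts and turns lie within -1 to 1; 1 stands for 0.025 m of shift or 0.15 rad of turn. Its arguments: {"type":"object","properties":{"steps":{"type":"string"},"jaw":{"type":"number"}},"required":["steps"]}

```bash
mkdir -p pics; cat > h.py <<'E'
import numpy as np, cv2
from station import telemetry, cams, arm, models
def K(p):
    f=p["img"].shape[0]/2/np.tan(np.radians(p["vfov"])/2); return f
def proj(p,X):
    X=np.atleast_2d(np.array(X,float)); T=np.array(p["camera_from_world"])
    c=X@T[:3,:3].T+T[:3,3]; f=K(p); return np.c_[p["cx"]+f*c[:,0]/-c[:,2], p["cy"]-f*c[:,1]/-c[:,2]]
def ray(p,uv,z):
    T=np.array(p["camera_from_world"]); R=T[:3,:3]; o=-R.T@T[:3,3]; f=K(p)
    d=R.T@np.array([(uv[0]-p["cx"])/f,-(uv[1]-p["cy"])/f,-1]); return o+d*(z-o[2])/d[2]
def save(p,n): cv2.imwrite("pics/"+n,p["img"][:,:,::-1])
E
python3 - <<'E'
from h import *
print(telemetry.sense())
for n in("top","side"):
    p=cams.read_camera(n); save(p,n+"0.png"); print(n,{k:v for k,v in p.items() if k!="img"})
    for o,z in(("sealer",22),("push_tab",57),("front_lug",55),("tread_mid",40),("nose_top",56),("tub",82),("sanitizer",85),("tape_roll",24),("spice_jar",75)):
        for r in models.recognise(p,o)[:4]: print(o,np.round(r["position"]),round(r["score"],2),np.round(ray(p,r["position"],z)))
E
```

```text
{'t': 0.0, 'joints': array([-6.44582130e+01,  5.01057932e+00,  1.00315542e+01,  9.51011632e+01,
       -1.56666239e-03,  9.00000276e+01]), 'joint_velocities': array([-0.00322494,  0.00228263,  0.03366422, -0.05218678,  0.0364921 ,
        0.02113533]), 'joint_efforts': array([-2.63185511e-04, -5.20396757e+01,  4.64796853e+01,  1.66086538e-02,
       -3.30932960e-05, -1.36614381e-05]), 'tool_pos': array([ 237.02408856, -496.01813313,  230.56211661]), 'ee_rot': array([-1.79919812e+02,  1.56669947e-03,  2.55417616e+01]), 'force': array([ 0.0466434 ,  0.68679637, -0.13110686]), 'torque': array([ 0.00334506,  0.02691929, -0.01649789]), 'grasp_force': 0.0, 'gripper_width': 85.78924956975885}
top {'vfov': 42.706312867345275, 'cx': 319.9416616735605, 'cy': 202.66112639882903, 'camera_from_world': array([[ 2.00293691e-03, -9.99990031e-01, -3.99064637e-03,
        -3.44838003e+01],
       [ 9.86069936e-01,  1.31130042e-03,  1.66326069e-01,
        -5.95875851e+02],
       [-1.66319178e-01, -4.26819704e-03,  9.86062733e-01,
        -1.03691083e+03],
       [ 0.00000000e+00,  0.00000000e+00,  0.
[... 873 characters left out ...]
629672e+03],
       [ 0.00000000e+00,  0.00000000e+00,  0.00000000e+00,
         1.00000000e+00]]), 'shot': 2}
sealer [335. 204.] 0.72 [596. -37.  22.]
sealer [317. 219.] 0.61 [608.  42.  22.]
push_tab [340. 207.] 0.75 [560.   1.  57.]
front_lug [336. 206.] 0.7 [572.   3.  55.]
tread_mid [370. 216.] 0.78 [480. -25.  40.]
tread_mid [317. 223.] 0.36 [591.  71.  40.]
nose_top [373. 215.] 0.57 [469. -15.  56.]
tub [340. 189.] 0.91 [583. -41.  82.]
tub [351. 154.] 0.8 [ 636. -202.   82.]
tub [271. 191.] 0.62 [744.  61.  82.]
tub [419. 164.] 0.6 [ 440. -255.   82.]
sanitizer [420. 163.] 0.69 [ 438. -257.   85.]
sanitizer [320. 225.] 0.57 [554. 114.  85.]
spice_jar [320. 172.] 0.82 [675. -84.  75.]
```

View pics/top0.png

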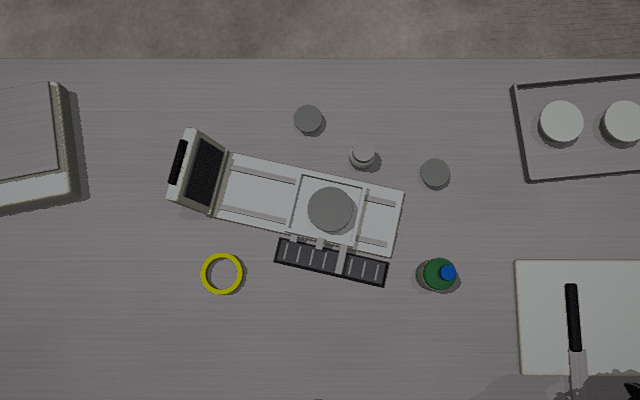

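View pics/side0.png

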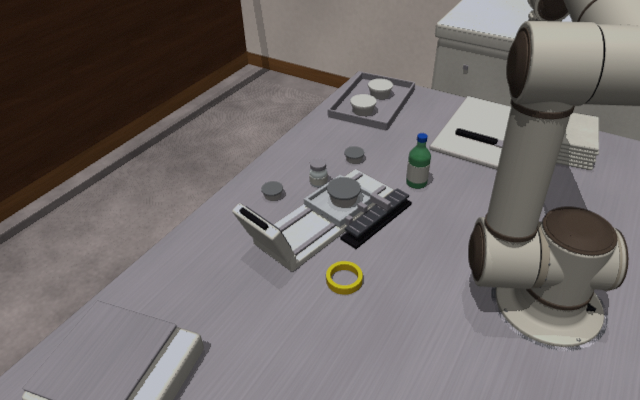

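The top view shows the sealer with its head at (195,170), the tub at (331,209), the bar from (278,250) to (387,275) and the tab at (343,260). The side view agrees.

Candidates for the tub are the lid on the shuttle (331,209), the small lids at (308,119) and (435,172), and the two tray tubs at (561,123) and (625,122). I choose (331,209), the one in the shuttle. The shuttle slides home towards image left. I'll check this in one close crop.

```bash
python3 - <<'E'
from h import *
p=cams.read_camera("top"); 
c=p["img"][140:300,200:414,::-1]; c=cv2.convertScaleAbs(cv2.resize(c,(797,596),interpolation=cv2.INTER_CUBIC),alpha=1.3)
cv2.imwrite("pics/crop1.png",c)
for u in [(405,190),(391,257),(276,262),(385,286),(389,259)]: print(u,ray(p,u,22),ray(p,u,40))
E
```

```text
(405, 190) [ 628.95769561 -219.35057706   22.        ] [ 625.45780641 -216.38357964   40.        ]
(391, 257) [ 482.90395334 -185.66829613   22.        ] [ 481.79527093 -183.25274845   40.        ]
(276, 262) [471.8191991   60.33930926  22.        ] [470.89199741  58.72719529  40.        ]
(385, 286) [ 421.62371065 -171.66256826   22.        ] [ 421.51831462 -169.47632379   40.        ]
(389, 259) [ 478.63498208 -181.30354938   22.        ] [ 477.59619169 -178.95946178   40.        ]
```

View pics/crop1.png

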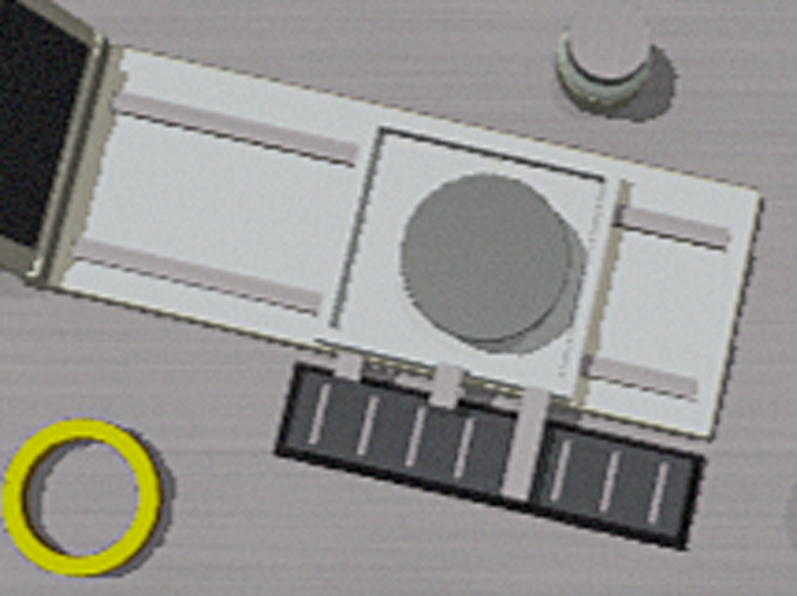

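The crop shows the lid seated in the shuttle, the widest of the lids. The tab top is at crop (526,444), the front lug at (446,385) and the nose at (348,364). The bar corners are at crop (297,362), (705,456), (685,549) and (275,455). Next I fit the pose.

```bash
cat > fit.py <<'E'
from h import *
from scipy.optimize import least_squares
def w(q,L): # sealer->world
    L=np.atleast_2d(np.array(L,float)); c,s=np.cos(q[2]),np.sin(q[2])
    return np.c_[q[0]+c*L[:,0]-s*L[:,1], q[1]+s*L[:,0]+c*L[:,1], L[:,2]]
E
python3 - <<'E'
from fit import *
p=cams.read_camera("top"); s=797/214
# crop px, sealer coords, moves with shuttle
D=[((762,195),(75,-200,22),0),((712,438),(-75,-200,22),0),
((297,364),(-86,65,40),0),((705,456),(-86,-160,40),0),((685,547),(-130,-160,40),0),((275,455),(-130,65,40),0),
((348,364),(-79,40,56),0),
((537,389),(-68,-100,68),1),((515,498),(-130,-100,68),1),((446,385),(-84,-50,64),1)]
D=D[:9]
uv=np.array([(a[0]/s+200,a[1]/s+140) for a,_,_ in D]); L=np.array([b for _,b,_ in D],float); m=np.array([c for *_,c in D])
def res(q):
    l=L.copy(); l[:,1]+=m*q[3]; return (proj(p,w(q,l))-uv).ravel()
r=least_squares(res,[560,0,-0.2,0],loss="soft_l1",x_scale=[10,10,.1,10]); q=r.x
print(q,np.degrees(q[2])); print(np.round(r.fun.reshape(-1,2),1))
print("tread",w(q,[-108,-47.5,40]),"face",w(q,[-108,-107+q[3],57]),"home",w(q,[-108,53,57]))
print("ydir",-np.sin(q[2]),np.cos(q[2]))
np.save("q.npy",q)
p2=cams.read_camera("side"); l=L.copy(); l[:,1]+=m*q[3]
c=p2["img"][150:270,230:420,::-1].copy(); c=cv2.resize(c,None,fx=4.2,fy=4.2,interpolation=cv2.INTER_CUBIC)
for u in proj(p2,w(q,l)): cv2.circle(c,tuple(int(v) for v in ((u-[230,150]+.5)*4.2)),3,(0,0,255),1)
cv2.imwrite("pics/side1.png",c); print("sanit",ray(p,(447,272),165))
for r in models.recognise(p,"sanitizer"): print(r)
E
```

```text
[ 5.87044525e+02 -2.82765249e+01 -1.89047312e-01  3.07845987e+01] -10.8316130872454
[[ 9.4  0.3]
 [11.6  2.8]
 [-0.1  3.4]
 [-4.9 -1. ]
 [-3.1 -4.7]
 [ 1.6 -0.5]
 [-2.   1.7]
 [-0.1 -0.8]
 [ 0.3 -0.2]]
tread [[472.04232843 -54.63453865  40.        ]] face [[466.64603644 -82.83833816  57.        ]] home [[490.92861661  44.07492452  57.        ]]
ydir 0.18792326544209026 0.9821837131135812
sanit [ 446.60331888 -269.54010728  165.        ]
{'position': [433.9, 272.3], 'score': 0.72}
```

View pics/side1.png

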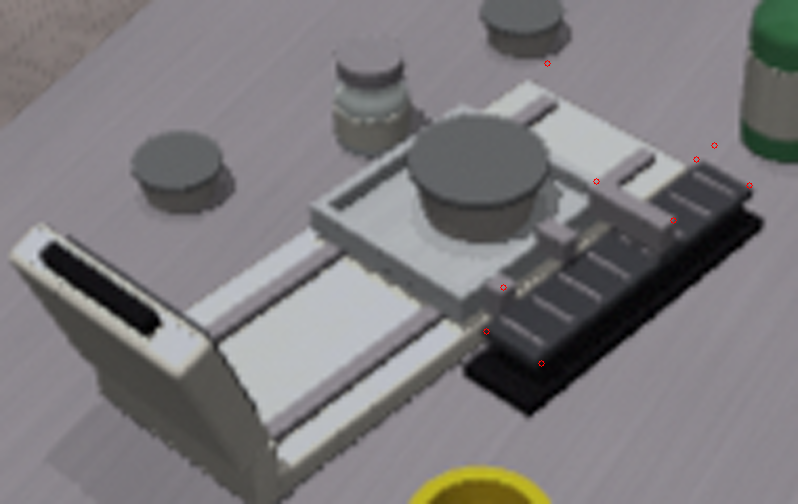

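The projected bar, nose and tab points land well in the side view: bar corners at (541,363) and (749,185), tab end at (673,221). Only the bed-end corners disagree, and they pulled the angle off. I'll refit without them, using both views.

```bash
python3 - <<'E'
from fit import *
p=cams.read_camera("top"); p2=cams.read_camera("side"); s=797/214
T=[((302,370),(-86,65,40),0),((697,460),(-86,-160,40),0),((683,540),(-130,-160,40),0),((280,452),(-130,65,40),0),
((348,364),(-79,40,56),0),((515,498),(-130,-100,68),1),((446,385),(-84,-50,64),1)]
S=[((535,360),(-130,65,40),0),((748,187),(-130,-160,40),0),((705,165),(-86,-160,40),0),((497,285),(-79,40,56),0),((670,221),(-130,-100,68),1),((557,228),(-84,-50,64),1)]
ut=np.array([np.array(a)/s+[200,140] for a,*_ in T]); us=np.array([np.array(a)/4.2+[230,150] for a,*_ in S])
def pts(D,q):
    l=np.array([b for _,b,_ in D],float); l[:,1]+=np.array([c for *_,c in D])*q[3]; return w(q,l)
res=lambda q:np.r_[proj(p,pts(T,q))-ut,proj(p2,pts(S,q))-us].ravel()
r=least_squares(res,[560,0,-0.2,0],loss="soft_l1",x_scale=[10,10,.1,10]); q=r.x
print(q,np.degrees(q[2])); print(np.round(r.fun.reshape(-1,2),1).tolist())
for y in(-75+q[3]-32-20,): pass
print("face",w(q,[-108,-107+q[3],57]),"home",w(q,[-108,53,57]),"ydir",-np.sin(q[2]),np.cos(q[2]))
print("lid", [w(q,[x,-25+q[3],0]) for x in(-130,0)])
for f in(r"tub",):print([ (np.round(a["position"]),np.round(ray(p,a["position"],82))) for a in models.recognise(p,f)])
print("bedend by px", [ (lambda X:((X[0]-q[0])*-np.sin(q[2])+(X[1]-q[1])*np.cos(q[2]), (X[0]-q[0])*np.cos(q[2])+(X[1]-q[1])*np.sin(q[2])))(ray(p,(a/s+200,b/s+140),22)) for a,b in((762,195),(712,438),(118,45),(60,290))])
print("sanit", w(q,[-108,-160,0]), ray(p,(434,272),85), ray(p,(447,272),168))
np.save("q.npy",q)
E
```

```text
[ 5.87992134e+02 -3.45448262e+01 -2.26665942e-01  3.28148843e+01] -12.987001843331182
[[0.3, -0.1], [-1.8, -0.0], [-2.4, -0.9], [1.2, -1.8], [-0.2, 0.3], [-0.2, -0.2], [-0.5, 2.8], [-0.0, -0.7], [1.3, -0.4], [-0.9, -1.8], [0.8, -1.2], [0.2, -0.3], [2.0, 0.6]]
face [[466.08303663 -82.56152595  57.        ]] home [[494.66534799  41.3703309   57.        ]] ydir 0.2247300023498273 0.9744210722494904
lid [array([[463.07363324,   2.28506203,   0.        ]]), array([[589.74837263, -26.92983828,   0.        ]])]
[(array([433., 168.]), array([ 664., -269.,   82.])), (array([327., 207.]), array([581., -48.,  82.])), (array([305., 120.]), array([769.,  -2.,  82.])), (array([309., 214.]), array([566., -11.,  82.]))]
bedend by px [(np.float64(-171.0749353345543), np.float64(76.1068137891189)), (np.float64(-171.50661013067557), np.float64(-69.61740280256952)), (np.float64(220.47012787588255), np.float64(78.6086675812077)), (np.float64(215.92437531760652), np.float64(-71.48691933436356))]
sanit [[ 446.79785749 -166.18135749    0.        ]] [ 449.18234693 -262.8319114    85.        ] [ 446.50477396 -268.81424551  168.        ]
```

>>> step_arm(steps="0.2 0.4 0 0.3; 0.45 0.8 0 0.6; 0.45 0.8 0 0.6; 0.45 0.8 0 0.6; 0.5 0.9 0 0.7; 0.5 0.9 0 0.7; 0.5 0.9 0 0.7; 0.5 0.9 0 0.7; 0.5 0.9 0 0.6; 0.45 0.7 0 0.5", jaw=1)

```text
t: 2.35
tool_pos: [350.1, -294.4, 231.5]
ee_rot: [180.0, -0.0, 77.5]
force: [0.3, -0.7, 0.6]
gripper_width: 0.3
grasp_force: 0.0
```

>>> step_arm(steps="0.45 0.75 0 0; 0.45 0.8 0 0; 0.5 0.9 0 0; 0.5 0.9 0 0; 0.5 0.9 -0.3 0; 0.5 0.9 -0.6 0; 0.5 0.9 -0.9 0; 0.5 0.8 -1 0; 0.4 0.5 -1 0; 0.14 0.25 -1 0")

```text
t: 3.35
tool_pos: [461.0, -104.5, 110.4]
ee_rot: [180.0, -0.0, 77.3]
force: [-0.1, -0.7, 0.1]
gripper_width: 0.2
grasp_force: 0.0
```

>>> step_arm(steps="0 0 -0.5 0; 0 0 -0.3 0; 0 0 0 0; 0 0 0 0; 0 0 0 0; 0 0 0 0; 0 0 0 0; 0 0 0 0; 0 0 0 0; 0 0 0 0")

```text
t: 4.35
tool_pos: [460.7, -106.2, 91.3]
ee_rot: [180.0, -0.0, 77.1]
force: [0.7, -0.1, 0.2]
gripper_width: 0.2
grasp_force: 0.0
```

```bash
cat > view.py <<'E'
import sys
from fit import *
q=np.load("q.npy"); n=sys.argv[1]
p=cams.read_camera("top"); p2=cams.read_camera("side"); t=telemetry.sense(); tp=t["tool_pos"]
a=cv2.resize(p["img"][190:300,240:400,::-1],None,fx=3,fy=3,interpolation=cv2.INTER_CUBIC)
b=cv2.resize(p2["img"][140:250,300:430,::-1],None,fx=3,fy=3,interpolation=cv2.INTER_CUBIC)
o=np.zeros((330,480+390,3),np.uint8);o[:,:480]=a;o[:,480:]=b; o=cv2.resize(o,(798,303)); cv2.imwrite("pics/"+n,cv2.convertScaleAbs(o,alpha=1.3))
d=tp[:2]-q[:2];c,s=np.cos(q[2]),np.sin(q[2])
print(t["t"],tp,t["force"],"sealer xy",c*d[0]+s*d[1],-s*d[0]+c*d[1])
E
python3 view.py v1.png
```

```text
4.45 [ 460.65089721 -106.22435026   91.27788547] [-0.84059604  0.22298033 -0.26792216] sealer xy -107.97544456191804 -98.46343508000301
```

View pics/v1.png

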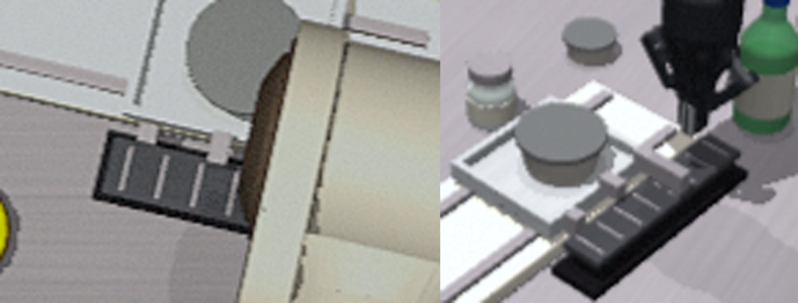

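The side view shows the shut fingertips at (688,130), above the bar and clear behind the tab at (665,165). Now descending to contact.

>>> step_arm(steps="0 0 -0.5 0; 0 0 -0.7 0; 0 0 -0.5 0; 0 0 -0.2 0; 0 0 -0.1 0; 0 0 -0.1 0; 0 0 0 0; 0 0 0 0; 0 0 0 0; 0 0 0 0")

```text
t: 5.45
tool_pos: [460.8, -106.3, 39.1]
ee_rot: [180.0, 0.0, 77.1]
force: [-2.2, 0.5, 2.3]
gripper_width: -0.3
grasp_force: 1.5
```

>>> step_arm(steps="0 0 -0.1 0; 0 0 -0.1 0; 0 0 -0.1 0; 0 0 -0.1 0; 0 0 -0.1 0; 0 0 0 0; 0 0 0 0; 0 0 0 0; 0 0 0 0; 0 0 0 0")

```text
t: 6.45
tool_pos: [460.9, -106.3, 26.5]
ee_rot: [180.0, 0.0, 77.1]
force: [-2.2, 0.3, 6.2]
gripper_width: 0.4
grasp_force: 3.3
```

>>> step_arm(steps="0.02 0.1 0 0; 0.03 0.13 0 0; 0.05 0.2 0 0; 0.05 0.2 0 0; 0.05 0.2 0 0; 0.04 0.2 0 0; 0.04 0.2 0 0; 0.05 0.2 0 0; 0.03 0.12 0 0; 0.02 0.1 0 0")

```text
t: 7.45
tool_pos: [470.6, -65.9, 26.7]
ee_rot: [179.9, 0.1, 77.1]
force: [-1.9, -6.8, 6.1]
gripper_width: -0.0
grasp_force: 3.2
```

>>> step_arm(steps="0.04 0.15 0 0; 0.04 0.18 0 0; 0.05 0.2 0 0; 0.05 0.2 0 0; 0.05 0.2 0 0; 0.04 0.2 0 0; 0.04 0.2 0 0; 0.05 0.2 0 0; 0.03 0.15 0 0; 0.03 0.1 0 0")

```text
t: 8.45
tool_pos: [481.1, -21.3, 26.6]
ee_rot: [179.9, 0.1, 77.1]
force: [-1.2, -6.5, 7.0]
gripper_width: 0.1
grasp_force: 3.3
```

```bash
python3 view.py v2.png
```

```text
8.55 [481.10779378 -21.04916833  26.57756188] [-1.18733987 -3.57946967  6.33870139] sealer xy -107.18323230060317 -10.869664560231879
```

View pics/v2.png

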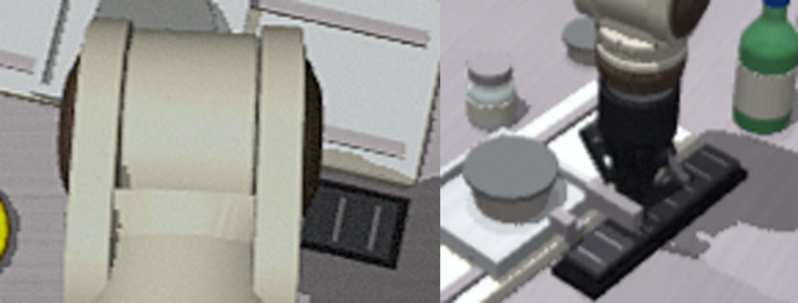

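The picture shows the shuttle advanced with the tub aboard: finger behind the tab, tab at about (615,205), front lug passing the nose at (570,220). Travel is about 107 mm.

>>> step_arm(steps="0.03 0.15 0 0; 0.04 0.18 0 0; 0.05 0.2 0 0; 0.04 0.2 0 0; 0.04 0.2 0 0; 0.04 0.2 0 0; 0.04 0.2 0 0; 0.04 0.18 0 0; 0.03 0.12 0 0; 0.02 0.1 0 0")

```text
t: 9.55
tool_pos: [490.5, 21.9, 26.6]
ee_rot: [179.9, 0.1, 77.1]
force: [-0.4, -7.0, 6.3]
gripper_width: 0.2
grasp_force: 3.2
```

>>> step_arm(steps="0.01 0.05 0 0; 0.01 0.05 0 0; 0.01 0.05 0 0; 0.01 0.05 0 0; 0.01 0.05 0 0; 0.01 0.05 0 0; 0 0 0 0; 0 0 0 0; 0 0 0 0; 0 0 0 0")

```text
t: 10.55
tool_pos: [492.0, 29.4, 26.6]
ee_rot: [179.9, 0.1, 77.1]
force: [-0.2, -5.7, 6.5]
gripper_width: 0.3
grasp_force: 3.2
```

>>> step_arm(steps="0.01 0.04 0 0; 0.01 0.04 0 0; 0.01 0.04 0 0; 0.01 0.04 0 0; 0.01 0.04 0 0; 0 0.04 0 0; 0 0 0 0; 0 0 0 0; 0 0 0 0; 0 0 0 0")

```text
t: 11.55
tool_pos: [492.1, 30.8, 26.6]
ee_rot: [179.9, 0.6, 76.9]
force: [-6.9, -34.9, 13.2]
gripper_width: -0.2
grasp_force: 3.2
```

Force rose to 35 N with only 1.4 mm of motion at the predicted home position, so this is the hard stop. I'll ease off the tab and then lift.

>>> step_arm(steps="-0.02 -0.1 0 0; -0.03 -0.1 0 0; -0.03 -0.13 0 0; 0 0 0 0; 0 0 0 0; 0 0 0.2 0; 0 0 0.4 0; 0 0 0.6 0; 0 0 0.8 0; 0 0 1 0")

```text
t: 12.55
tool_pos: [489.8, 27.9, 101.9]
ee_rot: [-179.9, 0.0, 77.1]
force: [0.6, 0.1, -0.1]
gripper_width: 0.1
grasp_force: 0.0
```

>>> step_arm(steps="0 0 1 0; -0.5 -0.2 1 0; -1 -0.5 1 0; -1 -0.6 1 0; -1 -0.6 0.5 0; -1 -0.6 0 0; -1 -0.6 0 0; -0.5 -0.6 0 0; 0 -0.6 0 0; 0 -0.3 0 0")

```text
t: 13.55
tool_pos: [340.1, -87.7, 214.5]
ee_rot: [180.0, 0.0, 77.1]
force: [0.3, -0.4, 0.1]
gripper_width: -0.0
grasp_force: 0.0
```

```bash
python3 - <<'E'
from fit import *
q=np.load("q.npy"); q[3]=160
p=cams.read_camera("top"); p2=cams.read_camera("side"); print(telemetry.sense()["tool_pos"])
a=cv2.resize(p["img"][120:300,180:480,::-1],(500,300),interpolation=cv2.INTER_CUBIC)
b=cv2.resize(p2["img"][130:280,220:440,::-1],(440,300),interpolation=cv2.INTER_CUBIC)
c=cv2.resize(p2["img"][180:260,290:390,::-1],(375,300),interpolation=cv2.INTER_CUBIC)
d=cv2.resize(p["img"][200:290,230:365,::-1],(423,282),interpolation=cv2.INTER_CUBIC)
o=np.zeros((600,800,3),np.uint8); o[:300,:425]=a[:,:425]; o[:300,425:]=b[:,:375]; o[300:582,:423]=d; o[300:,425:]=c
cv2.imwrite("pics/end.png",cv2.convertScaleAbs(o,alpha=1.3))
E
```

```text
[340.49905603 -87.4883313  214.05034785]
```

View pics/end.png

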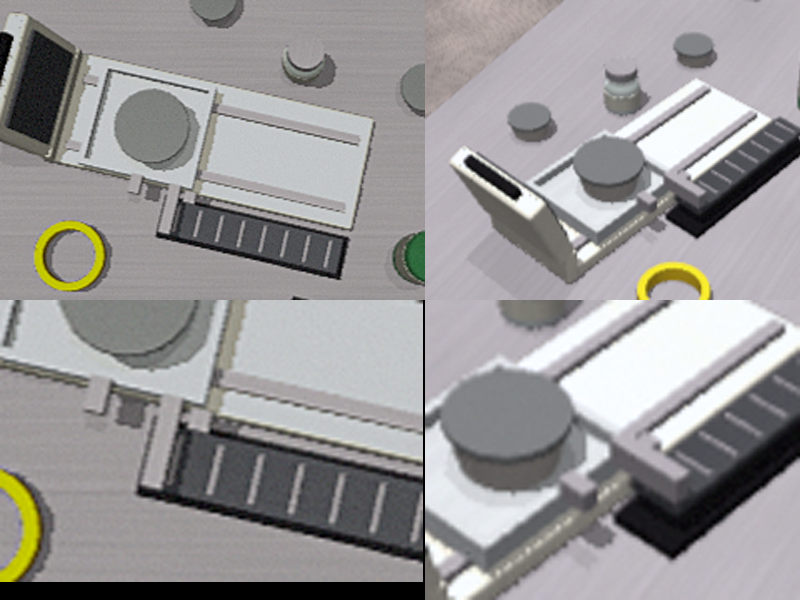

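The picture shows the shuttle home against the head with the tub seated. The nose is up behind the tab (nose at (200,420), tab at (165,440) in the lower-left panel), and the bystanders in view (jar, tape roll, bottle) look undisturbed.

```bash
python3 -c "
from station import arm; print(arm.finish_job())"
```

```text
the job is handed in; nothing more can be done
None
```

The job is handed in at about 13.7 s: the shuttle is home against its hard stop with the tub aboard, the catch is up behind the tab, and the arm is clear of everything.

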